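# Release the ball dish, lift it and turn it a quarter turn

## Task

Wind the crank of the small hold-down stand anticlockwise (seen from above) until it stops, so that the steel jaw is drawn fully back off the rim of the blue dish. Then take the dish by its red handle, lift it about 10 cm straight up over its seat and turn it a quarter turn, either way, so that the handle runs along the length of the base plate, keeping the dish level and the loose steel ball in its middle the whole time. Finish still holding the dish there, level and motionless, for a colleague to pick out the ball; leave the other tools where they are.

Things in the scene. Friction and masses are not known exactly. Their poses are not given: they have to be found in the camera images.
- stand: Fixed hold-down stand: plywood base plate 150 (x) x 400 (y) x 12 mm high. Origin: centre of its underside, on the bench. y runs along the plate's length from the crank end (-y) to the dish end (+y); z up. At y = -102 mm a green gear housing, 72x74 mm, top 56 mm above the bench; between it and the dish slides the steel jaw.
- jaw_tip (a point): Middle of the tip of the dark steel jaw, a bar 24 mm wide and 10 mm thick (41 to 51 mm above the bench) that slides along the stand's y axis. At first it reaches 11 to 20 mm over the dish's rim, 3 mm above it, and blocks lifting; wound fully back it clears the rim by 15 mm.
- seat_centre (a point): Centre of the dish's seat on top of the plate (12 mm above the bench, y = +95 mm on the stand): an aluminium locating ring, inner diameter 86 mm, 5 mm high. The dish's foot, 80 mm across, sits loosely in it.
- crank_axis (a point): Point on the crank's vertical axis, 95 mm above the bench (the height of the knob's centre), at x = 0, y = -100 mm on the stand. 200 mm or so from the dish's middle.
- knob_centre (a point): Centre of the crank's black upright knob: a cylinder 20 mm in diameter, 46 mm tall (71 to 117 mm above the bench), 40 mm from the crank axis. It spins freely on its pin, so a gripper holding it need not turn as it goes round. Under it lies the steel crank arm, top 70 mm above the bench. Its x axis means nothing.
- crank (a joint): Angle of the crank in rad, growing anticlockwise seen from above; it starts between 0 and 2.5 and stops hard at 10.0 (jaw fully back). At 0 the arm points along the stand's +x axis. Turning takes about 2 N at the knob; it stays where it is left. Each radian draws the jaw back 3.5 mm.
- handle_centre (a point): Centre of the red grip bar of the loose blue dish: bar 70 mm long (x), 16 wide (y), 24 high, 84 mm above the dish's underside (96 mm above the bench in the seat), straight above the dish's middle; steel legs join its ends to the rim. Axes are the dish's, z up. At first its x axis lies within 0.3 rad of the stand's x axis (the bar runs across the plate).
- dish_middle (a point): Middle of the dish's inner floor, 7 mm above its underside and 77 mm straight below handle_centre.
- ball_center (a point): Centre of the loose steel ball, 24 mm in diameter, about 56 g, lying in the middle of the dish. It rolls up to the rim if the dish tilts more than about 9 degrees or is jerked.
- dish: The same loose blue dish: 120 mm across, rim 26 mm high, foot 80 mm across, 0.25 kg, floor a shallow cone that rises outward at 9 degrees. Origin at the centre of its underside, axes as handle_centre.
- mallet: Bystander, not to be moved: beech mallet lying on its side, 83x290x62 mm; origin at the centre of its underside.
- cork_block: Bystander, not to be moved: cork sanding block wrapped in abrasive, 62x110x38 mm; origin at the centre of its underside.
- block_5: Bystander, not to be moved: pale wood offcut, 50x75x34 mm; origin at the centre of its underside.
- block_3: Bystander, not to be moved: larger pale wood offcut, 55x120x40 mm; origin at the centre of its underside.
- tape_measure: Bystander, not to be moved: yellow pocket tape measure standing on edge, 35x102x64 mm; origin at the centre of its underside.
Things that resemble listed ones, but are neither listed nor needed, are in the scene too. Of the things shaped like the dish, the blue one is meant.

How it is judged:
By the outcome, as a careful person would: the job done as asked, in the order asked, and still so for the second after the job is handed in, while the arm keeps its last pose, push and grip.
It also fails if it takes over 58 s, if anything falls off the work surface, if the arm or the gripper's body presses on something with over 40 N, if the wrist force passes 120 N, or if a joint passes its speed limit or range.

## Robot

A 6-joint arm with a two-finger parallel gripper is mounted at the origin on a cart in front of the work surface, level with it; the furniture and walls round the work are solid. World frame = base frame: x ahead of the robot, y to its left, z up, the work surface at z = 0. Lengths are in mm, angles in rad, forces in N, time in s.
With the tool pointing down it reaches from about 300 to 775 mm from the base axis. Payload 14.6 kg.
Tool frame: the origin (TCP) lies at the very end of the fingers, on their centre line; the grasp point (between the pads) lies 19 mm behind it; z points along the fingers, y is the line along which they close (so a half turn about z gives the same grasp; the last joint's range is limited). The gripper opens to 94 mm and grips with 3 to 60 N. Pads are 16 mm wide; open, the fingers measure 119 mm over their backs; the gripper's body (75 mm by 177 mm) begins 78 mm behind the grasp point.
Start: joints at [1.052, 0.3, 1.521, -0, 1.321, -0.067], TCP at [240.118, 494.806, 205.446] pointing down, gripper open.
Joint ranges: [-3.03, 3.03], [-0.79, 2.21], [0.23, 2.52], [-1.04, 4.18], [0, 3.07], [-2.55, 2.55]. Speed limits (rad/s): [2.22, 2.22, 2.57, 3.14, 3.14, 3.14].

## Interface

Orientations are given as [roll, pitch, yaw] about the fixed x, y, z axes, in that order (R = Rz(yaw) Ry(pitch) Rx(roll)).
In Python, from cell import read_state, viewer, manip, models gives the robot as it stands.
- The arm moves only by the tool carry_out, never from a script. Its argument "deltas" is a list of rows, each an object with "dp": the shift along the tool's x, y, z in mm, a list of three; "roll": the turn about the tool's z in degrees; "gripper": the opening, from -1 (shut) to 1 (fully open), so that 0 is half open. In form: [{"dp": [tx, ty, tz], "roll": roll, "gripper": gripper}, ...]. A call has 1 to 12 rows; each row is the pose to reach, as a shift and turn from the pose commanded when the call began, along the tool's axes at that moment; what a row does not reach only later rows make up. A row lasts 1/12 s, in which the tool goes at most 41.7 mm and 7.16 degrees, less where a joint would pass 70% of its speed; a pose out of reach is approached as far as the arm can. A call with a gripper value outside its range is refused whole. The fingers move at their own pace and stop on an object; "newtons" is the grip in N (left out, the last holds). Time passes only in rows, so rows that repeat a pose let the fingers close. It gives the time, the measured TCP pose, the force, the opening and the grip force at its end, in the units of the state.
- read_state(): the state, without advancing time (a new reading comes with each control period).
- viewer.camera(name): name is "side" or "top" or "wrist"; returns the picture (420x560x3 uint8, red, green, blue); there is no depth.
- viewer.camera_params(name): a dict with "fovy" (degrees; the focal length in pixels is half the picture's height over the tangent of half this angle, whatever the lens; pixels are square), "cx", "cy" (the principal point, pixels), "k1" (the pictures are not rectified: a ray, as slopes to the right and down, at radius r is drawn at 1 + k1 r^2 times it, then the intrinsics apply), "eye" and "attitude" of the camera in the world; the wrist camera has in their place "T_tool_cam" (4x4, takes a point from camera to tool coordinates, whose origin is the TCP and whose axes are the flange's). Camera axes: x right, y up, looking along -z (the intrinsics and any distortion apply to the point x, -y, -z); pixel columns grow to the right and rows downward; lengths in mm; the calibration is good to about 2 mm. A picture is of the moment at which its call begins: read the wrist's pose just before it. camera_params takes no time and is no camera call.
- manip.sign_off(): hands the job in; it is judged then, once.
Trained networks look in the newest picture that a camera, given by its name, has taken for a name from the list of things; names that differ only in an ending like _2 or _b are one class to them, and where a whole thing is asked for, a point or a joint stands for the part that bears it (a point fixed in the world has none). Each returns a list of dicts, best first, with "p" (0 to 1); they miss things now and then, are a little off and sometimes report something else, mostly with a low value. They report only what shows in the picture. A call takes as long as a camera call. They do not tell look-alikes from the thing itself.
- models.cut_out(camera, label): "region" (420x560 bool, what is visible of it) and "box" ([left, top, right, bottom] in pixels, round what is visible of it).
The state is a dict: "clock": time; "joints": joint angles; "qd": joint speeds; "effort": joint torques, N m; "eef_pos": TCP position; "eef_rot": TCP orientation; "wrist_force": force on the tool from outside, world axes, zero at the start; "moment": the same for the moment, N m; "finger_gap": finger opening in mm; "finger_force": force on a finger pad.
Only numpy, scipy, OpenCV 4.12 (cv2) and the standard library are available. Lean on these libraries where they do the work, as an engineer would, in place of code of your own. Each camera call takes 0.05 s, during which the arm holds its last target. There are 200 camera calls.

## Working session

There is one attempt and no reset: what is moved stays moved. The work goes in short steps, Python scripts to look and compute and a tool call to move; the robot and the scene stay as the last step left them, time stands still between calls to the robot, and variables do not carry over. Pictures are saved under pics/ and viewed, at most 10 in all, crops included, and the job is handed in when it is done.

Besides the shell and the picture viewer there is one more tool, called after ">>>" as a command line: name --argument value ..., lists and objects as JSON in quotes. carry_out: Moves the arm, as the interface text tells. Its arguments: {"type":"object","properties":{"deltas":{"type":"array"},"newtons":{"type":"number"}},"required":["deltas"]}

```bash
mkdir -p pics; ls
python3 - <<'E'
from cell import read_state, viewer, manip, models
import cv2,numpy as np
print(read_state())
ims=[]
for c in ["top","side"]:
    im=viewer.camera(c); p=viewer.camera_params(c); print(c,p)
    cv2.imwrite(f"pics/{c}0.png",im[:,:,::-1])
    for l in ["dish","stand","knob_centre","jaw_tip","handle_centre"]:
        for r in models.cut_out(c,l)[:3]:
            m=r["region"]; ys,xs=np.nonzero(m)
            print(c,l,round(r["p"],2),r["box"],xs.mean().round(1),ys.mean().round(1),m.sum())
print(viewer.camera_params("wrist"))
E
```

```text
pics
{'clock': 0.0, 'joints': array([ 1.05238878e+00,  3.00478800e-01,  1.52159264e+00,  1.87380411e-05,
        1.32067397e+00, -6.66261343e-02]), 'qd': array([ 4.36210523e-05,  6.05659325e-04, -1.87504906e-04,  3.82774214e-05,
       -1.70714039e-03, -6.70251749e-04]), 'effort': array([ 1.50353237e-03, -5.31818891e+01, -3.52721822e+01,  7.08759623e-02,
        2.45482719e-02, -1.26938030e-04]), 'eef_pos': array([239.99452664, 494.58650281, 204.87720899]), 'eef_rot': array([-3.14044366e+00, -9.48566990e-05,  2.68980654e+00]), 'wrist_force': array([ 0.23981012,  0.18818571, -0.16088702]), 'moment': array([-0.02624034, -0.05167628, -0.02645442]), 'finger_force': 0.0, 'finger_gap': 94.15322474396736}
top {'fovy': 48.51187476453927, 'cx': 281.2316512523196, 'cy': 204.5556781111051, 'k1': 0.00330036413321903, 'eye': array([3.57624073e+02, 5.37518446e-01, 1.52439141e+03]), 'attitude': array([ 0.15548229, -0.01191047, -1.56048498])}
top dish 0.95 [184.8, 209.0, 224.3, 244.5] 204.0 226.7 1042
top dish 0.62 [298.2, 251.1, 335.1, 290.2] 314.1 270.3 1123
top dish 0.61 [239.4, 250.1, 275.8, 286
[... 1119 characters left out ...]
62.5, 178.9] 249.9 164.7 433
side handle_centre 0.93 [188.4, 243.6, 239.5, 294.1] 213.0 271.2 1665
side handle_centre 0.86 [173.4, 207.0, 220.4, 249.4] 198.3 227.7 1362
side handle_centre 0.74 [211.5, 173.6, 248.6, 205.5] 232.0 189.8 888
{'fovy': 69.73187027077006, 'cx': 279.1528617721501, 'cy': 212.63699788166116, 'k1': -0.04303025696699111, 'T_tool_cam': array([[-5.93102835e-04,  9.62929037e-01,  2.69754182e-01,
         7.88737341e+01],
       [ 9.99999752e-01,  6.73793223e-04, -2.06530151e-04,
        -5.34001931e-02],
       [-3.80632419e-04,  2.69753992e-01, -9.62929197e-01,
        -1.79293603e+02],
       [ 0.00000000e+00,  0.00000000e+00,  0.00000000e+00,
         1.00000000e+00]])}
```

Run:
```python
import cv2
a=cv2.imread("pics/top0.png")[150:330,150:420];b=cv2.imread("pics/side0.png")[130:330,150:420]
a=cv2.resize(a,(800,533));cv2.imwrite("pics/topc.png",a)
cv2.imwrite("pics/sidec.png",cv2.resize(b,(800,593)))
```

```text
(no output)
```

View pics/topc.png

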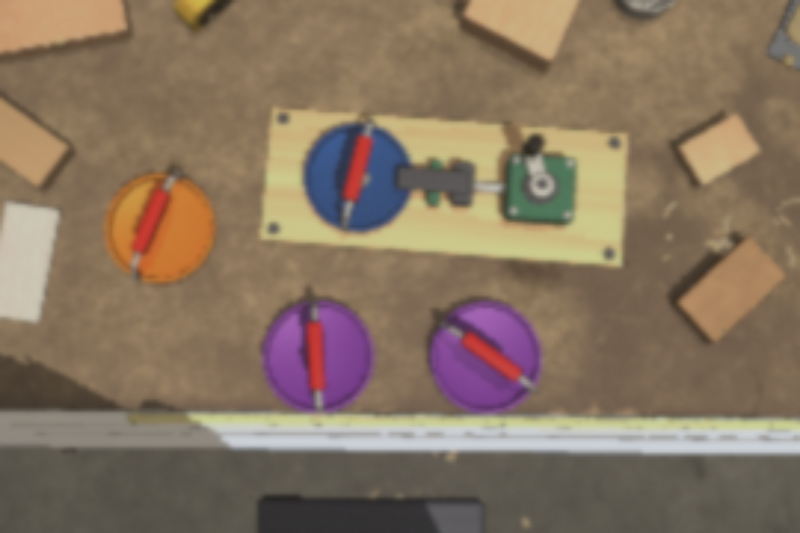

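View pics/sidec.png

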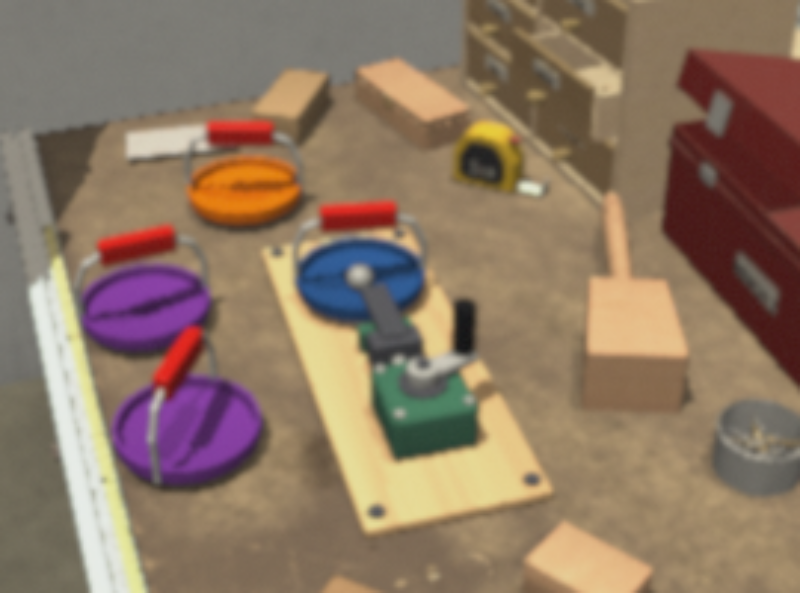

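The top crop shows the blue dish at about (271,209) px, under the jaw on the plate. It is the only blue one; the look-alikes are orange (204,227) and purple (257,270) and (314,270). The crank knob is black, at (330,199) in top and (306,240) in side. The enlarged crop already confirms the blue dish.

```bash
cat > h.py <<'E'
import numpy as np,cv2
from cell import read_state, viewer, manip, models
from scipy.spatial.transform import Rotation as Ro
from scipy.optimize import least_squares
def cam(c,st=None):
    p=viewer.camera_params(c)
    if c=="wrist":
        st=st or read_state(); T=np.array(p["T_tool_cam"]); R0=Ro.from_euler("xyz",st["eef_rot"]).as_matrix()
        R=R0@T[:3,:3]; e=R0@T[:3,3]+st["eef_pos"]
    else: R=Ro.from_euler("xyz",p["attitude"]).as_matrix(); e=np.array(p["eye"])
    return p,R,e,210/np.tan(np.radians(p["fovy"]/2))
def proj(C,X):
    p,R,e,f=C; v=(np.atleast_2d(X)-e)@R; s=np.c_[v[:,0],-v[:,1]]/-v[:,2:]
    s=s*(1+p["k1"]*(s**2).sum(1,keepdims=True)); return s*f+[p["cx"],p["cy"]]
def onz(C,px,z):
    p,R,e,f=C; d=(np.atleast_2d(px)-[p["cx"],p["cy"]])/f; s=d.copy()
    for _ in range(20): s=d/(1+p["k1"]*(s**2).sum(1,keepdims=True))
    r=np.c_[s[:,0],-s[:,1],-np.ones(len(s))]@R.T
    return e+r*((z-e[2])/r[:,2])[:,None]
def stand(P,X): # pose (x,y,yaw)
    c,s=np.cos(P[2]),np.sin(P[2]); X=np.atleast_2d(X).astype(float)
    return np.c_[P[0]+c*X[:,0]-s*X[:,1],P[1]+s*X[:,0]+c*X[:,1],X[:,2]]
def todp(target,st=None):
    st=st or read_state(); return Ro.from_euler("xyz",st["eef_rot"]).as_matrix().T@(np.array(target)-st["eef_pos"])
E
python3 - <<'E'
from h import *
T,S=cam("top"),cam("side")
k=800/270
t=np.array([(272,107),(628,133),(622,267),(261,240)])/k+150
s=np.array([(262,250),(552,490),(366,533)])/k+[150,130]
X=np.array([(75,200,12),(75,-200,12),(-75,-200,12),(-75,200,12)])
f=lambda P:np.r_[proj(T,stand(P,X))-t,proj(S,stand(P,X[[3,1,2]]))-s].ravel()
r=least_squares(f,[400,0,0]);print(r.x,f(r.x).reshape(-1,2).round(1).tolist())
P=r.x
kt=onz(T,np.array([(534,143)])/k+150,117);print("knob top",kt)
ks=onz(S,np.array([(464,303)])/k+[150,130],117);print("knob side",ks)
for q in(kt,ks):
    d=q[0]-stand(P,[0,-100,117])[0];print(np.hypot(*d[:2]),np.arctan2(d[1],d[0])-P[2])
print("axis",stand(P,[0,-100,95]),"seat",stand(P,[0,95,12]))
rim=onz(T,np.array([(358,176)])/k+150,38);print("rim",rim)
print("bar",onz(T,np.array([(356,168)])/k+150,108),onz(T,np.array([(366,137),(349,200)])/k+150,105), onz(S,np.array([(359,215)])/k+[150,130],96))
E
```

```text
[ 5.68321632e+02 -7.89459362e+01 -6.20993360e-02] [[-0.1, -0.2], [0.6, -0.1], [0.5, -0.0], [-0.3, 0.1], [-0.6, -0.6], [0.8, 0.3], [-0.6, -0.7]]
knob top [[ 599.77279669 -164.01899154  117.        ]]
knob side [[ 601.18099093 -166.34011263  117.        ]]
40.43703896413302 0.43505942944729237
40.990024387074705 0.36976156381876557
axis [[ 562.11568903 -178.7531818    95.        ]] seat [[574.2172781   15.87094708  12.        ]]
rim [[574.59049444  18.60756052  38.        ]]
bar [[572.73257849  19.94597436 108.        ]] [[606.02212774  10.01570277 105.        ]
 [539.58318076  26.76523102 105.        ]] [[575.5758835   20.15595315  96.        ]]
```

>>> carry_out --deltas '[{"dp":[-30,-20,0],"roll":-5,"gripper":1},{"dp":[-612,-436,0],"roll":-26,"gripper":1},{"dp":[-612,-436,0],"roll":-26,"gripper":1},{"dp":[-612,-436,0],"roll":-26,"gripper":1},{"dp":[-612,-436,0],"roll":-26,"gripper":1},{"dp":[-612,-436,0],"roll":-26,"gripper":1},{"dp":[-612,-436,0],"roll":-26,"gripper":1},{"dp":[-612,-436,0],"roll":-26,"gripper":1},{"dp":[-612,-436,0],"roll":-26,"gripper":1},{"dp":[-612,-436,0],"roll":-26,"gripper":1},{"dp":[-612,-436,0],"roll":-26,"gripper":1},{"dp":[-612,-436,0],"roll":-26,"gripper":1}]' --newtons 25

```text
clock: 1.6
eef_pos: [472.8, 69.1, 205.8]
eef_rot: [3.142, 0.001, -3.14]
wrist_force: [0.6, 0.5, 0.9]
finger_gap: 94.2
finger_force: 0.0
```

>>> carry_out --deltas '[{"dp":[-128,-234,0],"roll":0,"gripper":1},{"dp":[-128,-234,0],"roll":0,"gripper":1},{"dp":[-128,-234,0],"roll":0,"gripper":1},{"dp":[-128,-234,0],"roll":0,"gripper":1},{"dp":[-128,-234,0],"roll":0,"gripper":1},{"dp":[-128,-234,0],"roll":0,"gripper":1},{"dp":[-128,-234,0],"roll":0,"gripper":1},{"dp":[-128,-234,0],"roll":0,"gripper":1},{"dp":[-128,-234,0],"roll":0,"gripper":1},{"dp":[-128,-234,0],"roll":0,"gripper":1}]'

```text
clock: 2.43
eef_pos: [600.4, -161.8, 205.4]
eef_rot: [3.141, -0.0, -3.139]
wrist_force: [0.0, -0.3, 0.2]
finger_gap: 94.0
finger_force: 0.0
```

Run:
```python
from h import *
st=read_state();print(st["eef_pos"],st["eef_rot"],st["joints"])
im=viewer.camera("wrist");C=cam("wrist",st)
P=[568.32,-78.95,-.0621]
a=im[:,:,::-1].copy()
for X in [(0,-100,70),(40*np.cos(.4),-100+40*np.sin(.4),117),(75,-200,12),(-75,-200,12),(36,-139,56),(-36,-65,56)]:
    u=proj(C,stand(P,X))[0];print(X,u);cv2.circle(a,tuple(int(v) for v in u),3,(0,0,255),-1) if abs(u).max()<2000 else 0
cv2.imwrite("pics/w1.png",a)
```

```text
[ 600.44114668 -161.78603379  205.44677678] [ 3.14137066e+00 -2.45559683e-04 -3.13914797e+00] [-3.22142468e-01  4.62232319e-01  1.29885132e+00  1.34507541e-04
  1.38081255e+00 -1.89540887e+00]
(0, -100, 70) [262.77556879 168.60698042]
(np.float64(36.842439760115404), np.float64(-84.42326630765398), 117) [274.97407466 216.0066467 ]
(75, -200, 12) [185.08130865 216.01933533]
(-75, -200, 12) [183.13515261  92.9249584 ]
(36, -139, 56) [226.99678589 196.99014197]
(-36, -65, 56) [298.16246784 135.12071174]
```

View pics/w1.png

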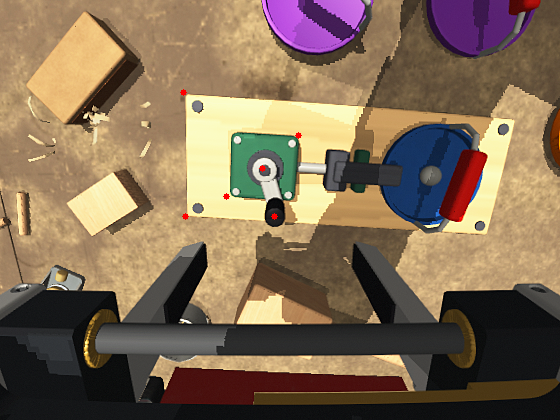

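The wrist view shows the knob top at about (275,215), which matches the prediction, so I descend and grip.

>>> carry_out --deltas '[{"dp":[0,-3,20],"roll":0,"gripper":1},{"dp":[0,-3,45],"roll":0,"gripper":1},{"dp":[0,-3,70],"roll":0,"gripper":1},{"dp":[0,-3,95],"roll":0,"gripper":1},{"dp":[0,-3,110],"roll":0,"gripper":1},{"dp":[0,-3,120],"roll":0,"gripper":1},{"dp":[0,-3,124],"roll":0,"gripper":1},{"dp":[0,-3,125],"roll":0,"gripper":0},{"dp":[0,-3,125],"roll":0,"gripper":-0.4},{"dp":[0,-3,125],"roll":0,"gripper":-1},{"dp":[0,-3,125],"roll":0,"gripper":-1},{"dp":[0,-3,125],"roll":0,"gripper":-1}]' --newtons 25

```text
clock: 3.48
eef_pos: [601.0, -165.6, 81.2]
eef_rot: [-3.141, 0.001, -3.14]
wrist_force: [1.1, -0.1, 0.5]
finger_gap: 63.9
finger_force: 0.0
```

>>> carry_out --deltas '[{"dp":[0,0,0],"roll":0,"gripper":-1},{"dp":[0,0,0],"roll":0,"gripper":-1},{"dp":[0,0,0],"roll":0,"gripper":-1},{"dp":[0,0,0],"roll":0,"gripper":-1}]'

```text
clock: 3.82
eef_pos: [600.7, -165.6, 80.5]
eef_rot: [-3.142, 0.0, -3.14]
wrist_force: [-0.5, 0.7, 0.1]
finger_gap: 37.5
finger_force: 0.0
```

Run:
```python
from h import *
st=read_state();print(st["eef_pos"],st["eef_rot"],st["finger_gap"],st["finger_force"],st["wrist_force"])
P=[568.32,-78.95,-.0621]
ax=stand(P,[0,-100,0])[0];d=st["eef_pos"]-ax;th=np.arctan2(d[1],d[0]);print(np.hypot(*d[:2]),th,th-P[2])
# circle rows from knob angle .40
t0=th; 
for n in range(0,16): 
    a=t0+.3*n; q=40*np.array([np.cos(a)-np.cos(t0),np.sin(a)-np.sin(t0)]);print(n,[round(-q[0]),round(q[1])])
```

```text
[ 600.72329202 -165.57102256   80.52692544] [-3.14157531e+00  2.87201042e-05 -3.13963733e+00] 37.494356868774105 0.0 [-0.53303294  0.70241351  0.06723018]
40.79895248663877 0.3291089593628322 0.3912089593628322
0 [0, 0]
1 [6, 11]
2 [14, 19]
3 [24, 25]
4 [36, 27]
5 [48, 26]
6 [59, 21]
7 [68, 13]
8 [74, 3]
9 [78, -8]
10 [77, -20]
11 [73, -32]
12 [66, -41]
13 [56, -48]
14 [45, -52]
15 [33, -53]
```

>>> carry_out --deltas '[{"dp":[0,0,0],"roll":0,"gripper":-1},{"dp":[0,0,0],"roll":0,"gripper":-1},{"dp":[0,0,0],"roll":0,"gripper":-1},{"dp":[0,0,0],"roll":0,"gripper":-1},{"dp":[0,0,0],"roll":0,"gripper":-1}]'

```text
clock: 4.23
eef_pos: [600.7, -165.6, 80.5]
eef_rot: [-3.142, -0.0, -3.14]
wrist_force: [0.3, -1.0, -0.4]
finger_gap: 19.4
finger_force: 25.0
```

>>> carry_out --deltas '[{"dp":[3,6,0],"roll":0,"gripper":-1},{"dp":[6,11,0],"roll":0,"gripper":-1},{"dp":[10,15,0],"roll":0,"gripper":-1},{"dp":[14,19,0],"roll":0,"gripper":-1},{"dp":[14,19,0],"roll":0,"gripper":-1}]'

```text
clock: 4.65
eef_pos: [586.1, -145.3, 80.5]
eef_rot: [3.141, -0.0, -3.139]
wrist_force: [2.2, 5.0, -1.8]
finger_gap: 19.6
finger_force: 25.0
```

Run:
```python
from h import *
st=read_state();print(st["eef_pos"],st["eef_rot"],st["finger_gap"],st["finger_force"],st["wrist_force"])
P=[568.32,-78.95,-.0621]
ax=stand(P,[0,-100,0])[0];d=st["eef_pos"]-ax;th=np.arctan2(d[1],d[0]);print(np.hypot(*d[:2]),th,th-P[2])
```

```text
[ 586.13530276 -145.31473226   80.54548306] [ 3.14086573e+00 -2.85741535e-04 -3.13888237e+00] 19.55416758542371 25.00022828578949 [ 2.22492497  5.04246079 -1.77665796]
41.175537139918625 0.9479024987471216 1.0100024987471217
```

Run:
```python
import numpy as np
c=np.array([562.5,-178.]);p=np.array([586.1,-145.3])
for n in range(1,13):
    a=.946+.3*n; q=c+40*np.array([np.cos(a),np.sin(a)])-p;print([round(-q[0],1),round(q[1],1)],end=" ")
```

```text
[np.float64(10.8), np.float64(5.2)] [np.float64(22.6), np.float64(7.3)] [np.float64(34.5), np.float64(5.8)] [np.float64(45.4), np.float64(0.9)] [np.float64(54.3), np.float64(-7.1)] [np.float64(60.5), np.float64(-17.3)] [np.float64(63.4), np.float64(-28.9)] [np.float64(62.8), np.float64(-40.8)] [np.float64(58.6), np.float64(-52.0)] [np.float64(51.3), np.float64(-61.5)] [np.float64(41.6), np.float64(-68.4)] [np.float64(30.2), np.float64(-72.1)]
```

>>> carry_out --deltas '[{"dp":[11,5,0],"roll":0,"gripper":-1},{"dp":[22.5,7.5,0],"roll":0,"gripper":-1},{"dp":[34.5,6,0],"roll":0,"gripper":-1},{"dp":[45.5,1,0],"roll":0,"gripper":-1},{"dp":[54,-7,0],"roll":0,"gripper":-1},{"dp":[60.5,-17.5,0],"roll":0,"gripper":-1},{"dp":[63.5,-29,0],"roll":0,"gripper":-1},{"dp":[63,-41,0],"roll":0,"gripper":-1},{"dp":[58.5,-52,0],"roll":0,"gripper":-1},{"dp":[51.5,-61.5,0],"roll":0,"gripper":-1},{"dp":[41.5,-68.5,0],"roll":0,"gripper":-1},{"dp":[30,-72,0],"roll":0,"gripper":-1}]'

```text
clock: 5.65
eef_pos: [557.6, -217.8, 80.2]
eef_rot: [3.138, -0.0, -3.14]
wrist_force: [0.9, 24.0, 3.1]
finger_gap: 19.8
finger_force: 25.0
```

Run:
```python
from h import *
st=read_state();print(st["eef_pos"],st["eef_rot"],st["finger_gap"],st["finger_force"],st["wrist_force"])
c=np.array([562.5,-178.]);d=st["eef_pos"][:2]-c;print(np.hypot(*d),np.arctan2(d[1],d[0])%6.2832)
p=np.array([586.1-30,-145.3-72])
for n in range(1,13):
    a=4.545+.3*n; q=c+40*np.array([np.cos(a),np.sin(a)])-p;print([float(round(-q[0],1)),float(round(q[1],1))],end=" ")
```

```text
[ 557.62505447 -217.7986405    80.24868872] [ 3.13768547e+00 -1.86554994e-04 -3.14019835e+00] 19.7585774831886 25.02182364463806 [ 0.91047342 23.97133073  3.13391247]
40.09609556088759 4.5905205730869785
[-11.7, -0.3] [-23.2, 3.0] [-33.2, 9.6] [-40.7, 18.8] [-45.3, 29.9] [-46.3, 41.8] [-43.8, 53.5] [-38.0, 63.9] [-29.3, 72.1] [-18.6, 77.4] [-6.8, 79.3] [5.1, 77.6]
```

>>> carry_out --deltas '[{"dp":[-11.5,1,0],"roll":0,"gripper":-1},{"dp":[-23,4.5,0],"roll":0,"gripper":-1},{"dp":[-33,11,0],"roll":0,"gripper":-1},{"dp":[-40.5,20,0],"roll":0,"gripper":-1},{"dp":[-45.5,31,0],"roll":0,"gripper":-1},{"dp":[-46.5,43,0],"roll":0,"gripper":-1},{"dp":[-44,55,0],"roll":0,"gripper":-1},{"dp":[-38,65,0],"roll":0,"gripper":-1},{"dp":[-29.5,73.5,0],"roll":0,"gripper":-1},{"dp":[-18.5,78.5,0],"roll":0,"gripper":-1},{"dp":[-7,80.5,0],"roll":0,"gripper":-1},{"dp":[5,79,0],"roll":0,"gripper":-1}]'

```text
clock: 6.65
eef_pos: [551.9, -138.9, 80.5]
eef_rot: [3.14, 0.001, -3.139]
wrist_force: [2.6, 1.2, 0.7]
finger_gap: 19.6
finger_force: 25.0
```

Run:
```python
from h import *
st=read_state();print(st["eef_pos"],st["eef_rot"],st["finger_gap"],st["finger_force"],st["wrist_force"])
c=np.array([562.5,-176.8]);d=st["eef_pos"][:2]-c;a0=np.arctan2(d[1],d[0])%6.2832;print(np.hypot(*d),a0)
p=st["eef_pos"][:2]
for n in range(1,11):
    a=a0+.2*n; q=c+40*np.array([np.cos(a),np.sin(a)])-p;print(round(a,2),[float(round(-q[0],1)),float(round(q[1],1))],end=" ")
```

```text
[ 551.89425633 -138.86596153   80.49481974] [ 3.14038060e+00  5.19095271e-04 -3.13902705e+00] 19.561677357460418 24.998351633548737 [2.60174391 1.19299987 0.70048484]
39.38874297691841 1.8434190716370447
2.04 [7.6, -2.3] 2.24 [14.3, -6.6] 2.44 [20.0, -12.2] 2.64 [24.5, -18.8] 2.84 [27.6, -26.2] 3.04 [29.2, -34.0] 3.24 [29.2, -42.0] 3.44 [27.6, -49.8] 3.64 [24.5, -57.2] 3.84 [19.9, -63.8]
```

>>> carry_out --deltas '[{"dp":[7.5,-2,0],"roll":0,"gripper":-1},{"dp":[14.5,-6.5,0],"roll":0,"gripper":-1},{"dp":[20,-12,0],"roll":0,"gripper":-1},{"dp":[24.5,-19,0],"roll":0,"gripper":-1},{"dp":[27.5,-26,0],"roll":0,"gripper":-1},{"dp":[29,-34,0],"roll":0,"gripper":-1},{"dp":[29,-42,0],"roll":0,"gripper":-1},{"dp":[28.5,-46,0],"roll":0,"gripper":-1},{"dp":[27.5,-50,0],"roll":0,"gripper":-1},{"dp":[26.5,-53,0],"roll":0,"gripper":-1},{"dp":[26,-54,0],"roll":0,"gripper":-1},{"dp":[26,-54,0],"roll":0,"gripper":-1}]'

```text
clock: 7.65
eef_pos: [526.0, -194.1, 80.5]
eef_rot: [-3.141, 0.0, -3.14]
wrist_force: [1.3, -0.4, 0.2]
finger_gap: 19.4
finger_force: 25.0
```

>>> carry_out --deltas '[{"dp":[-0.5,-1,0],"roll":0,"gripper":-1},{"dp":[-1.5,-2.5,0],"roll":0,"gripper":-1},{"dp":[-1.5,-2.5,0],"roll":0,"gripper":-1}]'

```text
clock: 7.9
eef_pos: [527.2, -196.4, 80.5]
eef_rot: [-3.141, -0.0, -3.139]
wrist_force: [-2.4, -0.8, 1.3]
finger_gap: 19.7
finger_force: 25.0
```

>>> carry_out --deltas '[{"dp":[-0.5,-1,0],"roll":0,"gripper":-1},{"dp":[-1.5,-2,0],"roll":0,"gripper":-1},{"dp":[-1.5,-2,0],"roll":0,"gripper":-1}]'

```text
clock: 8.15
eef_pos: [527.9, -197.4, 80.4]
eef_rot: [3.14, -0.003, -3.14]
wrist_force: [-8.3, 6.9, 6.8]
finger_gap: 20.0
finger_force: 25.0
```

>>> carry_out --deltas '[{"dp":[-0.5,-1,0],"roll":0,"gripper":-1},{"dp":[-1.5,-2,0],"roll":0,"gripper":-1},{"dp":[-1.5,-2,0],"roll":0,"gripper":-1}]'

```text
clock: 8.4
eef_pos: [528.5, -197.9, 80.2]
eef_rot: [3.137, -0.006, -3.139]
wrist_force: [-17.0, 17.7, 14.7]
finger_gap: 19.9
finger_force: 25.0
```

>>> carry_out --deltas '[{"dp":[0.5,1,0],"roll":0,"gripper":-1},{"dp":[0.5,1,0],"roll":0,"gripper":0},{"dp":[0.5,1,0],"roll":0,"gripper":0},{"dp":[0.5,1,0],"roll":0,"gripper":0},{"dp":[0.5,1,0],"roll":0,"gripper":0},{"dp":[0.5,1,-15],"roll":0,"gripper":0},{"dp":[0.5,1,-45],"roll":0,"gripper":0},{"dp":[0.5,1,-80],"roll":0,"gripper":0.4},{"dp":[0.5,1,-120],"roll":0,"gripper":0.6},{"dp":[0.5,1,-120],"roll":0,"gripper":0.6},{"dp":[0.5,1,-120],"roll":0,"gripper":0.6}]'

```text
clock: 9.32
eef_pos: [530.6, -199.7, 202.6]
eef_rot: [-3.14, 0.004, -3.14]
wrist_force: [0.4, -0.1, -1.5]
finger_gap: 70.4
finger_force: 0.0
```

>>> carry_out --deltas '[{"dp":[-7,35,0],"roll":4,"gripper":0.6},{"dp":[-15,75,0],"roll":10,"gripper":0.6},{"dp":[-23,115,0],"roll":14,"gripper":0.6},{"dp":[-31,155,0],"roll":14,"gripper":0.6},{"dp":[-39,190,0],"roll":14,"gripper":0.6},{"dp":[-44,210,0],"roll":14,"gripper":0.6},{"dp":[-44,218,0],"roll":14,"gripper":0.6},{"dp":[-44,218,0],"roll":14,"gripper":0.6},{"dp":[-44,218,0],"roll":14,"gripper":0.6},{"dp":[-44,218,0],"roll":14,"gripper":0.6}]'

```text
clock: 10.15
eef_pos: [573.1, 17.6, 200.0]
eef_rot: [-3.141, -0.001, 2.898]
wrist_force: [-0.7, -0.6, 0.8]
finger_gap: 75.1
finger_force: 0.0
```

Run:
```python
from h import *
st=read_state();print(st["eef_pos"],st["eef_rot"],st["joints"])
im=viewer.camera("wrist");C=cam("wrist",st)
h=cv2.cvtColor(im,cv2.COLOR_RGB2HSV)
m=(((h[...,0]<8)|(h[...,0]>172))&(h[...,1]>170)&(h[...,2]>70)).astype(np.uint8)
n,l,s,cc=cv2.connectedComponentsWithStats(m)
for i in range(1,n):
    if s[i,4]>150:
        r=cv2.minAreaRect(np.argwhere(l==i)[:,::-1].astype(np.float32));b=cv2.boxPoints(r);print(s[i],cc[i],r)
        print(onz(C,[r[0]],100)[0], onz(C,b,108)[:,:2].round(1).tolist())
top=viewer.camera("top");cv2.imwrite("pics/t2.png",top[:,:,::-1])
cv2.imwrite("pics/w2.png",im[:,:,::-1])
```

```text
[573.11039762  17.58310435 200.0391221 ] [-3.14123437e+00 -6.01022849e-04  2.89806157e+00] [-3.30985820e-02  3.56666724e-01  1.45867399e+00 -2.31689830e-04
  1.32691455e+00 -1.36030791e+00]
[267   0  24  28 502] [279.05776892  12.60358566] ((279.14703369140625, 12.088245391845703), (29.346811294555664, 19.16031265258789), 75.96376037597656)
[405.71158806  59.31179858 100.        ] [[397.5, 50.8], [397.8, 66.0], [419.3, 66.6], [419.0, 51.2]]
[  35   24   82   45 1476] [74.01219512 44.8699187 ] ((76.69863891601562, 45.636985778808594), (89.30239868164062, 18.49250030517578), 20.556047439575195)
[ 385.80688459 -115.04229576  100.        ] [[372.9, -146.7], [362.2, -135.7], [404.5, -75.4], [415.7, -85.6]]
[ 465   59   47   80 2112] [488.10227273  98.35700758] ((487.85858154296875, 98.0965576171875), (27.482912063598633, 83.5257797241211), 15.068489074707031)
[514.46727814 224.28689056 100.        ] [[540.3, 194.8], [478.1, 219.9], [488.6, 242.5], [552.2, 218.2]]
[ 272  177   17   73 1182] [280.03468697 213.03553299] ((280.0, 213.0), (72.0, 16.0), 90.0)
[573.02526149  18.48074586 100.        ] [[536.2, 20.1], [539.7, 34.2], [607.8, 17.8], [604.1, 2.8]]
```

View pics/w2.png

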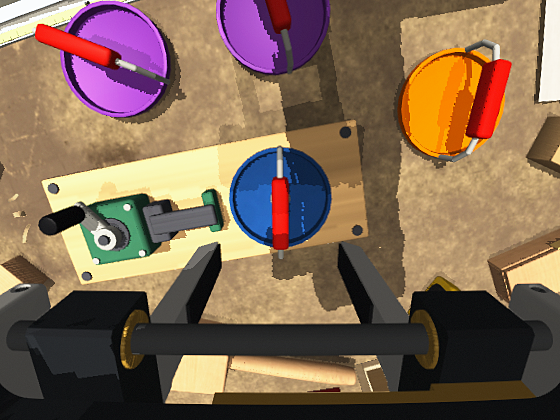

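The jaw is clear: its tip is at (221,217) px and the blue rim starts at (231,200). The red bar is centred under the tool at (280,213) and aligned with it, so I descend and grip gently.

>>> carry_out --deltas '[{"dp":[0,0.5,15],"roll":0,"gripper":0.4},{"dp":[0,0.5,40],"roll":0,"gripper":0.2},{"dp":[0,0.5,65],"roll":0,"gripper":0},{"dp":[0,0.5,90],"roll":0,"gripper":-0.1},{"dp":[0,0.5,107],"roll":0,"gripper":-0.2},{"dp":[0,0.5,117],"roll":0,"gripper":-0.2},{"dp":[0,0.5,122],"roll":0,"gripper":-0.3},{"dp":[0,0.5,123],"roll":0,"gripper":-0.4},{"dp":[0,0.5,123],"roll":0,"gripper":-0.5},{"dp":[0,0.5,123],"roll":0,"gripper":-0.54},{"dp":[0,0.5,123],"roll":0,"gripper":-0.57},{"dp":[0,0.5,123],"roll":0,"gripper":-0.6}]' --newtons 15

```text
clock: 11.25
eef_pos: [573.8, 19.4, 78.3]
eef_rot: [3.141, 0.001, 2.899]
wrist_force: [-0.8, -0.2, 0.5]
finger_gap: 18.9
finger_force: 0.0
```

>>> carry_out --deltas '[{"dp":[0,0,0],"roll":0,"gripper":-0.61},{"dp":[0,0,0],"roll":0,"gripper":-0.62},{"dp":[0,0,0],"roll":0,"gripper":-0.64},{"dp":[0,0,0],"roll":0,"gripper":-0.66},{"dp":[0,0,0],"roll":0,"gripper":-0.7},{"dp":[0,0,0],"roll":0,"gripper":-0.75},{"dp":[0,0,0],"roll":0,"gripper":-0.8},{"dp":[0,0,0],"roll":0,"gripper":-1}]'

```text
clock: 11.92
eef_pos: [573.5, 19.3, 77.5]
eef_rot: [-3.142, 0.0, 2.899]
wrist_force: [-1.1, -1.5, 1.7]
finger_gap: 16.0
finger_force: 15.0
```

>>> carry_out --deltas '[{"dp":[0,0,0],"roll":0,"gripper":-1},{"dp":[0,0,0],"roll":0,"gripper":-1},{"dp":[0,0,-0.5],"roll":0,"gripper":-1},{"dp":[0,0,-1],"roll":0,"gripper":-1},{"dp":[0,0,-2],"roll":0,"gripper":-1},{"dp":[0,0,-3.5],"roll":0,"gripper":-1},{"dp":[0,0,-5],"roll":0,"gripper":-1},{"dp":[0,0,-7],"roll":0,"gripper":-1},{"dp":[0,0,-9],"roll":0,"gripper":-1},{"dp":[0,0,-10.5],"roll":0,"gripper":-1},{"dp":[0,0,-11.5],"roll":0,"gripper":-1},{"dp":[0,0,-12],"roll":0,"gripper":-1}]' --newtons 30

```text
clock: 12.92
eef_pos: [573.5, 19.4, 89.7]
eef_rot: [3.142, 0.0, 2.899]
wrist_force: [0.1, -0.8, -2.9]
finger_gap: 16.0
finger_force: 30.0
```

Run:
```python
from h import *
st=read_state();print(st["eef_pos"],st["eef_rot"],st["finger_gap"],st["finger_force"],st["wrist_force"],st["moment"])
s=cv2.resize(viewer.camera("side")[160:280,220:350,::-1],(650,600),interpolation=cv2.INTER_CUBIC);cv2.imwrite("pics/s3.png",s)
```

```text
[573.54363005  19.38551037  89.73175535] [3.14154253e+00 2.90021586e-04 2.89928197e+00] 16.03268905979062 29.997611939907074 [ 0.14263138 -0.77013624 -2.93108097] [ 0.01473249 -0.03017574 -0.00527311]
```

View pics/s3.png

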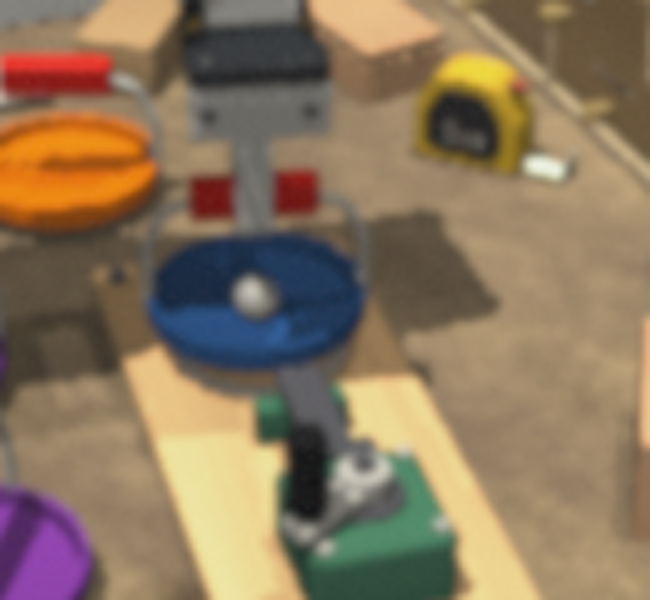

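The dish is held level with the ball at its middle. I lift it smoothly.

>>> carry_out --deltas '[{"dp":[0,0,-0.5],"roll":0,"gripper":-1},{"dp":[0,0,-1.5],"roll":0,"gripper":-1},{"dp":[0,0,-3.5],"roll":0,"gripper":-1},{"dp":[0,0,-6.5],"roll":0,"gripper":-1},{"dp":[0,0,-10.5],"roll":0,"gripper":-1},{"dp":[0,0,-15],"roll":0,"gripper":-1},{"dp":[0,0,-19.5],"roll":0,"gripper":-1},{"dp":[0,0,-24],"roll":0,"gripper":-1},{"dp":[0,0,-28.5],"roll":0,"gripper":-1},{"dp":[0,0,-33],"roll":0,"gripper":-1},{"dp":[0,0,-37.5],"roll":0,"gripper":-1},{"dp":[0,0,-42],"roll":0,"gripper":-1}]'

```text
clock: 13.97
eef_pos: [573.5, 19.4, 132.0]
eef_rot: [3.142, 0.0, 2.899]
wrist_force: [0.7, -0.4, -4.6]
finger_gap: 16.2
finger_force: 30.0
```

>>> carry_out --deltas '[{"dp":[0,0,-4.5],"roll":0,"gripper":-1},{"dp":[0,0,-9],"roll":0,"gripper":-1},{"dp":[0,0,-13.5],"roll":0,"gripper":-1},{"dp":[0,0,-18],"roll":0,"gripper":-1},{"dp":[0,0,-22.5],"roll":0,"gripper":-1},{"dp":[0,0,-27],"roll":0,"gripper":-1},{"dp":[0,0,-31.5],"roll":0,"gripper":-1},{"dp":[0,0,-36],"roll":0,"gripper":-1},{"dp":[0,0,-40],"roll":0,"gripper":-1},{"dp":[0,0,-43],"roll":0,"gripper":-1},{"dp":[0,0,-45],"roll":0,"gripper":-1},{"dp":[0,0,-46],"roll":0,"gripper":-1}]'

```text
clock: 14.97
eef_pos: [573.5, 19.3, 177.8]
eef_rot: [3.142, 0.0, 2.899]
wrist_force: [0.0, -0.7, -3.2]
finger_gap: 16.0
finger_force: 30.0
```

Run:
```python
from h import *
print(onz(cam("side"),[(352.5,199),(307,143.5),(375,208)],0).round())
```

```text
[[867. 103.   0.]
 [894. 546.   0.]
 [907.  32.   0.]]
```

>>> carry_out --deltas '[{"dp":[0,0,0],"roll":0.2,"gripper":-1},{"dp":[0,0,0],"roll":0.6,"gripper":-1},{"dp":[0,0,0],"roll":1.2,"gripper":-1},{"dp":[0,0,0],"roll":2.1,"gripper":-1},{"dp":[0,0,0],"roll":3.3,"gripper":-1},{"dp":[0,0,0],"roll":4.8,"gripper":-1},{"dp":[0,0,0],"roll":6.6,"gripper":-1},{"dp":[0,0,0],"roll":8.6,"gripper":-1},{"dp":[0,0,0],"roll":10.8,"gripper":-1},{"dp":[0,0,0],"roll":13.2,"gripper":-1},{"dp":[0,0,0],"roll":15.6,"gripper":-1},{"dp":[0,0,0],"roll":18,"gripper":-1}]'

```text
clock: 15.97
eef_pos: [573.5, 19.4, 177.4]
eef_rot: [-3.142, -0.0, 2.582]
wrist_force: [-0.1, 0.2, -2.9]
finger_gap: 15.9
finger_force: 30.0
```

Clear of the furniture. I continue turning.

>>> carry_out --deltas '[{"dp":[0,0,0],"roll":2.5,"gripper":-1},{"dp":[0,0,0],"roll":5,"gripper":-1},{"dp":[0,0,0],"roll":7.5,"gripper":-1},{"dp":[0,0,0],"roll":10,"gripper":-1},{"dp":[0,0,0],"roll":12.5,"gripper":-1},{"dp":[0,0,0],"roll":15,"gripper":-1},{"dp":[0,0,0],"roll":17.5,"gripper":-1},{"dp":[0,0,0],"roll":20,"gripper":-1},{"dp":[0,0,0],"roll":22.5,"gripper":-1},{"dp":[0,0,0],"roll":25,"gripper":-1},{"dp":[0,0,0],"roll":27.5,"gripper":-1},{"dp":[0,0,0],"roll":30,"gripper":-1}]'

```text
clock: 16.97
eef_pos: [573.5, 19.4, 177.4]
eef_rot: [-3.141, -0.0, 2.058]
wrist_force: [-0.2, -0.9, -3.7]
finger_gap: 15.5
finger_force: 30.0
```

>>> carry_out --deltas '[{"dp":[0,0,0],"roll":2.5,"gripper":-1},{"dp":[0,0,0],"roll":5,"gripper":-1},{"dp":[0,0,0],"roll":7.5,"gripper":-1},{"dp":[0,0,0],"roll":10,"gripper":-1},{"dp":[0,0,0],"roll":12.5,"gripper":-1},{"dp":[0,0,0],"roll":15,"gripper":-1},{"dp":[0,0,0],"roll":17.5,"gripper":-1},{"dp":[0,0,0],"roll":20,"gripper":-1},{"dp":[0,0,0],"roll":22.3,"gripper":-1},{"dp":[0,0,0],"roll":24.3,"gripper":-1},{"dp":[0,0,0],"roll":26,"gripper":-1},{"dp":[0,0,0],"roll":27.5,"gripper":-1}]'

```text
clock: 17.97
eef_pos: [573.5, 19.4, 177.4]
eef_rot: [-3.141, 0.0, 1.579]
wrist_force: [-0.5, -0.1, -4.8]
finger_gap: 15.9
finger_force: 30.0
```

>>> carry_out --deltas '[{"dp":[0,0,0],"roll":1.2,"gripper":-1},{"dp":[0,0,0],"roll":2.1,"gripper":-1},{"dp":[0,0,0],"roll":2.8,"gripper":-1},{"dp":[0,0,0],"roll":3.3,"gripper":-1},{"dp":[0,0,0],"roll":3.7,"gripper":-1},{"dp":[0,0,0],"roll":4,"gripper":-1},{"dp":[0,0,0],"roll":4,"gripper":-1},{"dp":[0,0,0],"roll":4,"gripper":-1},{"dp":[0,0,0],"roll":4,"gripper":-1},{"dp":[0,0,0],"roll":4,"gripper":-1}]'

```text
clock: 18.8
eef_pos: [573.5, 19.4, 177.5]
eef_rot: [-3.142, 0.0, 1.512]
wrist_force: [0.1, 0.5, -3.8]
finger_gap: 15.5
finger_force: 30.0
```

Run:
```python
from h import *
st=read_state();print(st["eef_pos"],st["eef_rot"],st["finger_gap"],st["finger_force"],st["wrist_force"],st["moment"])
s=cv2.resize(viewer.camera("side")[140:290,210:370,::-1],(400,375),interpolation=cv2.INTER_CUBIC)
w=cv2.resize(viewer.camera("wrist")[:,:,::-1],(400,300));w=cv2.copyMakeBorder(w,0,75,0,0,0)
cv2.imwrite("pics/s4.png",np.hstack([s,w]))
```

```text
[573.46440032  19.37426133 177.46867143] [-3.14158527e+00  1.84235877e-05  1.51185225e+00] 15.509849815762857 29.997590482234955 [ 0.07801969  0.48260873 -3.79025476] [-0.0602556   0.10447865 -0.01177109]
```

View pics/s4.png

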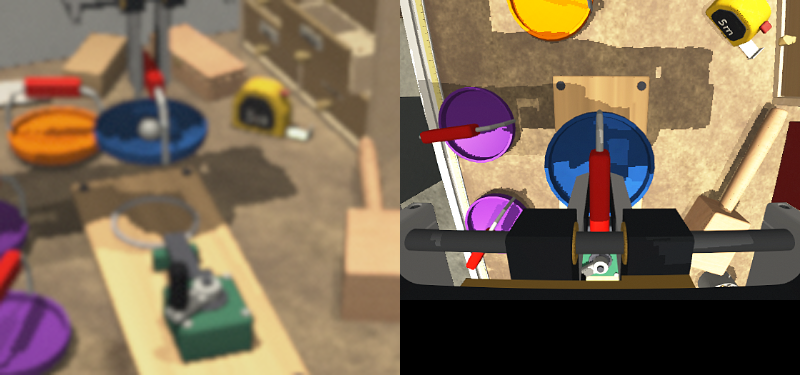

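The dish is held level about 100 mm over its seat ring. The ball is at its middle (150,128 in the left pane), and the handle lies along the plate.

```bash
python3 -c "
from cell import *
import cell
print(abs(cell.read_state()['qd']).max()); print(cell.manip.sign_off())"
```

```text
0.0013546538848814025
the job is handed in; nothing more can be done
None
```

The job is handed in: the crank is wound to its stop, the jaw is clear of the rim, and the arm is holding the blue dish level and still about 100 mm above its seat, handle along the plate and ball in its middle.

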